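Rock a polishing wheel to feel for play in its hub

TASK

Three small polishing spindles stand on the jeweller's bench. Check the hub of the wheel that is both large and thick for play: hold the top of its rim and rock the wheel over towards its motor as far as it goes, then over the other way, away from the motor, as far as it goes. Finally let go of it with the wheel standing upright again, and do not rock the other two wheels.

Things in the scene. Friction and masses are not known exactly. Their poses are not given: they have to be found in the camera images.
- broad_hub (a point): Centre of the large thick felt wheel (120 mm diameter, 30 mm thick), 100 mm above the bench on its level axle. Frame fixed to the stand, not tilting with the wheel: z up, y along the axle towards the motor, x across. Grey motor, on +y only: lying cylinder 52 mm in diameter, from 55 to 121 mm along y, top 26 mm above this point. On -y only the axle end, to 39 mm. Base plate 90 x 155 mm, fixed.
- broad_rock (a joint): Sideways lean of the large thick wheel on its loose hub, rad: it pivots at broad_hub about that frame's x line. 0 upright, positive leans its top towards the motor; stops at -0.30 and +0.30 (rim top moves 18 mm each way). Slight friction, about 1 N at the rim; stays where it is left; starts up to 0.1 off upright. The wheel also turns freely about its axle.
- thin_rock (a joint): Sideways lean of the large thin wheel (120 mm diameter, 12 mm thick); on its own stand and motor like the large thick wheel's, 150 mm or more from it, nowhere higher than 162 mm above the bench; 0 is upright, positive leans towards its motor, in rad. Not to be rocked.
- small_rock (a joint): Sideways lean of the small thick wheel (76 mm diameter, 30 mm thick); on its own stand and motor like the large thick wheel's, 150 mm or more from it, nowhere higher than 162 mm above the bench; 0 is upright, positive leans towards its motor, in rad. Not to be rocked.

How it is judged:
By the outcome, as a careful person would: the job done as asked, in the order asked, and still so for the second after the job is handed in, with the robot touching nothing.
It also fails if it takes over 35 s, if anything falls off the work surface, if the arm or the gripper's body presses on something with over 40 N, if the wrist force passes 120 N, or if a joint passes its speed limit or range.

ROBOT

A 6-joint arm with a two-finger parallel gripper is mounted at the origin on the work surface. World frame = base frame: x ahead of the robot, y to its left, z up, the work surface at z = 0. Lengths are in m, angles in rad, forces in N, time in s.
With the tool pointing down it reaches from about 0.325 to 0.9 m from the base axis. Payload 6.1 kg.
Tool frame: the origin (TCP) lies at the very end of the fingers, on their centre line; the grasp point (between the pads) lies 19 mm behind it; z points along the fingers, y is the line along which they close (so a half turn about z gives the same grasp; the last joint's range is limited). The gripper opens to 87 mm and grips with 3 to 60 N. Pads are 19 mm wide; open, the fingers measure 117 mm over their backs; the gripper's body (75 mm by 190 mm) begins 51 mm behind the grasp point.
Start: joints at [-1.442, 0.22, 1.526, -0, 1.395, -0.126], TCP at [0.158, -0.605, 0.223] pointing down, gripper open.
Joint ranges: [-2.98, 2.98], [-0.91, 2.08], [0.09, 2.57], [-1.24, 4.39], [0.2, 2.65], [-2.68, 2.68]. Speed limits (rad/s): [2.57, 2.57, 3.01, 3.14, 3.14, 3.14].

INTERFACE

Orientations are given as [roll, pitch, yaw] about the fixed x, y, z axes, in that order (R = Rz(yaw) Ry(pitch) Rx(roll)).
In Python, from cell import manip, vision gives the robot as it stands (manip), with the cameras (vision).
- The arm moves only by the tool pendant, called as name(argument=value, ...), one argument or row to a line, values as JSON. Schema: {"type":"object","properties":{"steps":{"type":"array","items":{"type":"array","items":{"type":"number"},"minItems":7,"maxItems":7},"minItems":1,"maxItems":10},"squeeze":{"type":"number"},"only":{"type":"string"},"quiet":{"type":"boolean"},"lines":{"type":"string"}},"required":["steps"],"additionalProperties":false}. steps is a list of rows, 1 to 10 of them, each of 7 numbers: dx, dy, dz in parts of the range, where 1.0 means 1 m, then a rotation vector rx, ry, rz in fractions of the full range, 1 being 4 rad, then the finger opening in m; each row is the pose to reach, as a shift and turn from the pose commanded when the call began, along the tool's axes at that moment; what a row does not reach only later rows make up. A row lasts 1/10 s, in which the tool goes at most 0.05 m and 0.15 rad, less where a joint would pass 70% of its speed; a pose out of reach is approached as far as the arm can. The fingers move at their own pace and stop on an object; squeeze is the grip in N (left out, the last holds). Time passes only in rows, so rows that do not move let the fingers close. The tool returns the time, the measured TCP pose, the force, the opening and the grip force at its end. only (a regular expression) keeps the lines of the reply that match it, lines (a string "A,B") keeps lines A to B, and quiet returns only ok. No shift or turn number may pass 1 either way. Input that does not fit is refused with a message, and nothing moves.
- manip.get_state(): the state, without advancing time (a new reading comes with each control period).
- vision.read_camera(name): name is "scene" or "top" or "wrist"; returns the picture (400x640x3 uint8, blue, green, red); there is no depth.
- vision.camera_params(name): a dict with "intrinsics" (3x3 intrinsics, pixels), "k1" (the pictures are not rectified: a ray, as slopes to the right and down, at radius r is drawn at 1 + k1 r^2 times it, then the intrinsics apply), "T" (4x4, takes a point from camera to world coordinates). Camera axes: x right, y down, z forward; pixel columns grow to the right and rows downward; lengths in m; the calibration is good to about 2 mm. A picture is of the moment at which its call begins: read the wrist's pose just before it. camera_params takes no time and is no camera call; for the wrist camera it gives the pose at the moment of the call.
- manip.finish_job(): hands the job in; it is judged then, once.
The state is a dict: "time": time; "joints": joint angles; "qd": joint speeds; "tau": joint torques, N m; "tcp_pos": TCP position; "tool_rot": TCP orientation; "ft_force": force on the tool from outside, world axes, zero at the start; "ft_torque": the same for the moment, N m; "grip_width": finger opening in m; "finger_force": force on a finger pad.
Only numpy, scipy, OpenCV 4.12 (cv2) and the standard library are available. Lean on these libraries where they do the work, as an engineer would, in place of code of your own. Each camera call takes 0.05 s, during which the arm holds its last target. There are 200 camera calls.

## Working session

There is one attempt and no reset: what is moved stays moved. The work goes in short steps, Python scripts to look and compute and a tool call to move; the robot and the scene stay as the last step left them, time stands still between calls to the robot, and variables do not carry over. Pictures are saved under pics/ and viewed, at most 10 in all, crops included, and the job is handed in when it is done.

```bash
ls; mkdir -p pics; python3 - <<'E'
from cell import manip, vision
import cv2,numpy as np
for n in ("scene","top"):
    im=vision.read_camera(n); cv2.imwrite(f"pics/{n}0.png",im)
    p=vision.camera_params(n); print(n,np.round(p["intrinsics"],1).tolist(),p["k1"],np.round(p["T"],3).tolist())
s=manip.get_state(); print(s["time"],s["tcp_pos"],s["tool_rot"],s["grip_width"])
E
```

```text
cell.py
pics
scene [[371.1, 0.0, 320.7], [0.0, 371.1, 201.2], [0.0, 0.0, 1.0]] 0.016428434395608257 [[-0.5, 0.547, -0.671, 1.05], [0.866, 0.324, -0.381, 0.247], [0.009, -0.772, -0.636, 0.603], [0.0, 0.0, 0.0, 1.0]]
top [[404.0, 0.0, 315.0], [0.0, 404.0, 190.2], [0.0, 0.0, 1.0]] -0.10584186073997957 [[-0.028, -0.987, 0.16, 0.407], [-0.999, 0.033, 0.027, -0.042], [-0.032, -0.159, -0.987, 0.927], [0.0, 0.0, 0.0, 1.0]]
0.1 [ 0.15743335 -0.60426142  0.22154817] [-3.13984336e+00 -2.06169121e-04  2.54785122e-01] 0.08710204168122772
```

View pics/scene0.png

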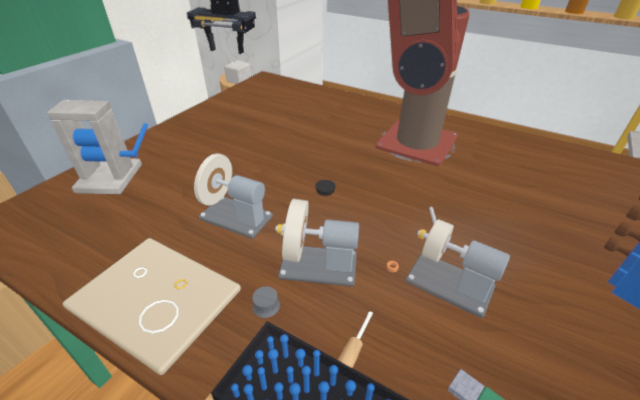

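View pics/top0.png

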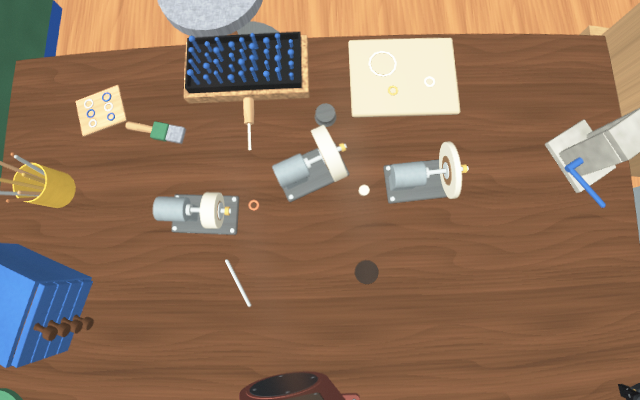

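The top view shows the small wheel at about (212,210), a large wheel in the middle at (328,153), and another large wheel at right (452,170). I'll enlarge both large wheels to compare their thickness.

```bash
python3 - <<'E'
import cv2,numpy as np
t=cv2.imread("pics/top0.png");s=cv2.imread("pics/scene0.png")
a=cv2.resize(t[110:220,260:480],(792,396),interpolation=cv2.INTER_CUBIC)
b=cv2.resize(s[145:290,185:370],(255,200)) 
cv2.imwrite("pics/cropt.png",a)
b=cv2.resize(s[145:290,185:370],None,fx=4,fy=4,interpolation=cv2.INTER_CUBIC)
cv2.imwrite("pics/crops.png",b)
E
```

```text
(no output)
```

View pics/cropt.png

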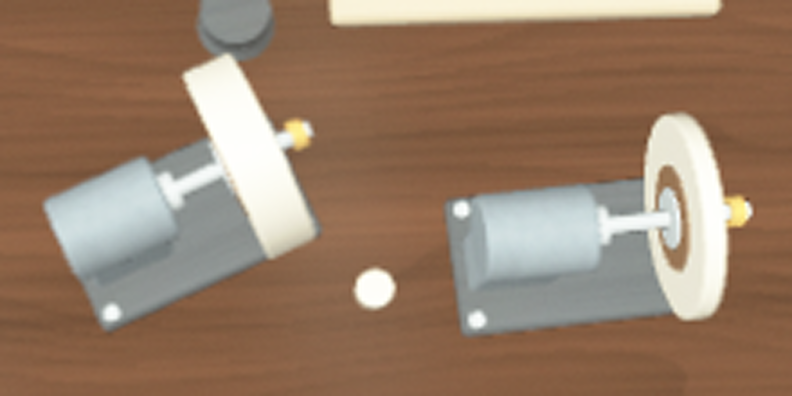

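View pics/crops.png

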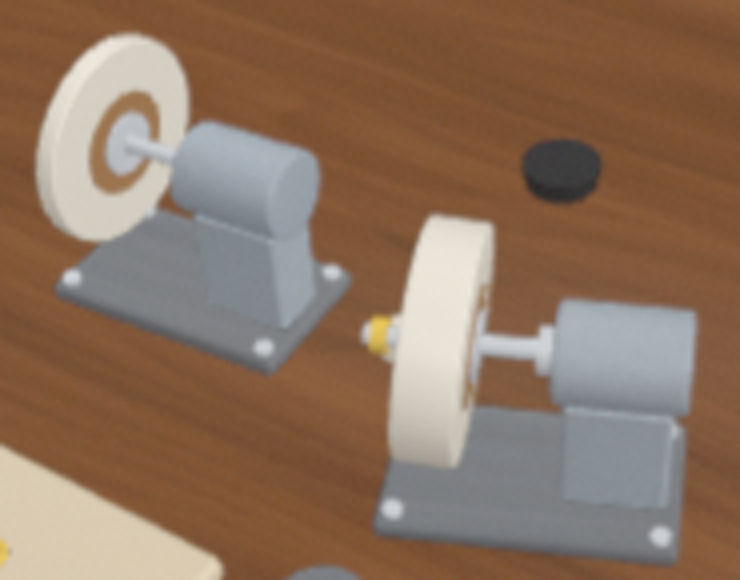

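The middle wheel is the large thick one: its rim is broad, and its motor lies to the left in the top view. I'll triangulate its axle features (nut, tip, collar) from both views.

```bash
cat > h.py <<'E'
from cell import manip, vision
import cv2,numpy as np
def ray(n,uv,p=None):
    p=p or vision.camera_params(n); K=np.array(p["intrinsics"]); T=np.array(p["T"])
    d=cv2.undistortPoints(np.array([[uv]],float),K,np.array([p["k1"],0,0,0.]))[0,0]
    v=T[:3,:3]@np.r_[d,1]; return T[:3,3],v/np.linalg.norm(v)
def plane(n,uv,z,p=None):
    o,v=ray(n,uv,p); return o+v*(z-o[2])/v[2]
def tri(a,b):
    (o1,v1),(o2,v2)=ray("top",a),ray("scene",b)
    A=np.c_[v1,-v2]; s=np.linalg.lstsq(A,o2-o1,rcond=None)[0]
    p,q=o1+v1*s[0],o2+v2*s[1]; return (p+q)/2,np.linalg.norm(p-q)
E
python3 - <<'E'
from h import *
t=lambda x,y:(x/3.6+260-.36,y/3.6+110-.36); s=lambda x,y:(x/4+185-.37,y/4+145-.37)
P={}
for k,a,b in [("tip",(313,129),(363,334)),("nut",(298,134),(379,335)),("collar",(170,190),(545,346))]:
    P[k],e=tri(t(*a),s(*b)); print(k,P[k].round(4),round(e,4),"z.1:",plane("top",t(*a),.1).round(4))
d=P["collar"]-P["tip"];print(np.linalg.norm(d))
for w in [P["collar"]-P["tip"],plane("top",t(170,190),.1)-plane("top",t(313,129),.1)]:
    print(np.degrees(np.arctan2(w[1],w[0])))
# felt mask
im=cv2.imread("pics/top0.png");h=cv2.cvtColor(im,cv2.COLOR_BGR2HSV)
m=((h[...,1]<60)&(h[...,2]>200)).astype(np.uint8);m[:118]=0;m[195:]=0;m[:,:295]=0;m[:,355:]=0
c=max(cv2.findContours(m,0,1)[0],key=cv2.contourArea);r=cv2.minAreaRect(c);print(r)
bp=cv2.boxPoints(r)
for q in list(bp)+[r[0]]: print(q,plane("top",q,.16).round(4))
print(plane("top",t(110,314),.01),)
E
```

```text
tip [ 0.635  -0.0894  0.099 ] 0.0019 z.1: [ 0.6342 -0.0885  0.1   ]
nut [ 0.6323 -0.0809  0.1   ] 0.0031 z.1: [ 0.6315 -0.0796  0.1   ]
collar [ 0.6005 -0.0055  0.1032] 0.0035 z.1: [ 0.6005 -0.0038  0.1   ]
0.09081501789345268
112.33699526916496
111.70030860197738
((322.8641357421875, 151.1329345703125), (52.68782043457031, 51.69944763183594), 8.746162414550781)
[292.89594 172.67628] [0.567  0.0211 0.16  ]
[300.7572  121.57802] [0.6701 0.0036 0.16  ]
[352.83234 129.58958] [ 0.6497 -0.0988  0.16  ]
[344.97107 180.68785] [ 0.5478 -0.0791  0.16  ]
(322.8641357421875, 151.1329345703125) [ 0.608  -0.0384  0.16  ]
[0.54184076 0.0407296  0.01      ]
```

Tip height (0.099) and tip-to-collar span (91 mm) fit the given sizes. The hub is near (0.620, -0.053), with the axle at about 112°. I'll move above it and look with the wrist camera.

Careful with the scale: turns go in shares of 4 rad. That gives: -0.133 rad / 4 = -0.0333.

pendant(
  steps=[
    [0.05,-0.035,-0.04,0,0,0,0.087],
    [0.587,-0.417,-0.08,0,0,-0.0333,0.087],
    [0.587,-0.417,-0.08,0,0,-0.0333,0.087],
    [0.587,-0.417,-0.08,0,0,-0.0333,0.087],
    [0.587,-0.417,-0.08,0,0,-0.0333,0.087],
    [0.587,-0.417,-0.08,0,0,-0.0333,0.087],
    [0.587,-0.417,-0.08,0,0,-0.0333,0.087],
    [0.587,-0.417,-0.08,0,0,-0.0333,0.087],
    [0.587,-0.417,-0.08,0,0,-0.0333,0.087],
    [0.587,-0.417,-0.08,0,0,-0.0333,0.087],
  ],
  squeeze=20,
)

```text
time: 1.1
tcp_pos: [0.4737, -0.2273, 0.2847]
tool_rot: [-3.141, 0.0, 0.388]
ft_force: [0.6, -0.6, 0.2]
grip_width: 0.087
finger_force: 0.0
```

pendant(
  steps=[
    [0.188,-0.097,-0.012,0,0,0,0.087],
    [0.188,-0.097,-0.012,0,0,0,0.087],
    [0.188,-0.097,-0.012,0,0,0,0.087],
    [0.188,-0.097,-0.012,0,0,0,0.087],
    [0.188,-0.097,-0.012,0,0,0,0.087],
    [0.188,-0.097,-0.012,0,0,0,0.087],
    [0.188,-0.097,-0.012,0,0,0,0.087],
  ],
)

```text
time: 1.8
tcp_pos: [0.6095, -0.0691, 0.2961]
tool_rot: [-3.141, 0.002, 0.388]
ft_force: [0.1, -0.2, 1.2]
grip_width: 0.0871
finger_force: 0.0
```

```bash
python3 - <<'E'
from h import *
p=vision.camera_params("wrist"); im=vision.read_camera("wrist"); cv2.imwrite("pics/w1.png",im)
import pickle; pickle.dump(p,open("w1.pkl","wb")); print(np.round(p["T"],3).tolist(), manip.get_state()["tcp_pos"])
E
```

```text
[[0.378, -0.894, -0.241, 0.675], [-0.926, -0.365, -0.099, -0.043], [0.0, 0.26, -0.965, 0.458], [0.0, 0.0, 0.0, 1.0]] [ 0.60939164 -0.06957201  0.29627955]
```

View pics/w1.png

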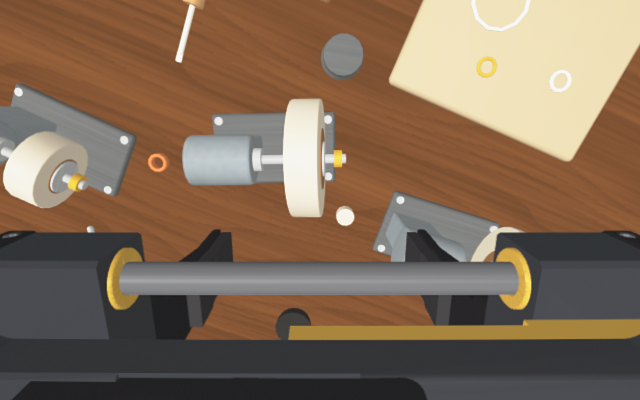

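The wrist view shows the wheel rim at cols 285–325, rows 99–217, the axle tip at (347,159), and the motor on the left at cols 183–255. The axle lies almost exactly along image x, so the yaw is right.

```bash
python3 - <<'E'
from h import *
import pickle; p=pickle.load(open("w1.pkl","rb"))
im=cv2.imread("pics/w1.png");h=cv2.cvtColor(im,cv2.COLOR_BGR2HSV)
m=((h[...,1]<60)&(h[...,2]>190)).astype(np.uint8);m[:,:265]=0;m[:,335:]=0;m[:90]=0;m[225:]=0
for y in range(102,216,10):
    x=np.flatnonzero(m[y]); print(y,x.min(),x.max(),end=' | ')
R=lambda a:np.degrees(np.arctan2(a[1],a[0]))
tip=plane("wrist",(347,158.5),.1,p); col=plane("wrist",(256,160),.1,p); mot=plane("wrist",(184,160.5),.1,p)
print("\ntip",tip,"col",col,"mot",mot,R(mot-tip),R(col-tip),np.linalg.norm(mot-tip))
d=(mot-tip)/np.linalg.norm(mot-tip); hub=tip+.039*d; print("hub",hub)
T=np.array(p["T"]);K=np.array(p["intrinsics"])
def proj(P):
    c=T[:3,:3].T@(P-T[:3,3]); x=c[:2]/c[2]; x*=1+p["k1"]*(x@x); return K[:2,:2]@x+K[:2,2]
print("hub px",proj(hub),"rimtop px upright",proj(hub+[0,0,.06]),proj(hub+[0,0,.06]+d*.015),proj(hub+[0,0,.06]-d*.015))
print("motor end px",proj(hub+.121*d),proj(hub+.055*d),"edge top",proj(hub+.055*d+[0,0,.026]))
E
```

```text
102 289 319 | 112 286 318 | 122 285 330 | 132 284 317 | 142 283 317 | 152 283 323 | 162 265 333 | 172 283 323 | 182 284 317 | 192 286 318 | 202 287 318 | 212 290 319 | 
tip [ 0.63550032 -0.09089836  0.1       ] col [ 0.59845413 -0.00438747  0.1       ] mot [0.56974462 0.06458439 0.1       ] 112.92414291527217 113.1818566712238 0.16881557329959548
hub [ 0.62030935 -0.05497853  0.1       ]
hub px [309.25318513 158.94628494] rimtop px upright [307.46652445 169.55493981] [290.1720216 169.7608182] [324.76793754 169.35052644]
motor end px [192.47261711 160.39134668] [256.08074206 159.59215442] edge top [251.40059832 163.78411574]
```

Collar at 55 mm and rim width 34 px (30 mm) both check. The hub is at (0.620, -0.055) and the rim top leans about 6 mm towards the motor. I'll go down to just above the rim.

Converted, -0.012 rad / 4 = -0.003.

pendant(
  steps=[
    [0.016,-0.009,0.04,0,0,-0.003,0.07],
    [0.016,-0.009,0.08,0,0,-0.003,0.07],
    [0.016,-0.009,0.105,0,0,-0.003,0.07],
    [0.016,-0.009,0.105,0,0,-0.003,0.07],
    [0.016,-0.009,0.105,0,0,-0.003,0.07],
  ],
  squeeze=20,
)

```text
time: 2.35
tcp_pos: [0.6213, -0.0554, 0.1924]
tool_rot: [3.141, 0.0, 0.398]
ft_force: [0.6, -0.6, 0.6]
grip_width: 0.0702
finger_force: 0.0
```

```bash
python3 - <<'E'
from h import *
s=manip.get_state(); e=s["tcp_pos"]-np.array([.6203,-.055,.137]); y=s["tool_rot"][2]
print(s["tcp_pos"],s["tool_rot"],"move x,y,z tool",-(e[0]*np.cos(y)+e[1]*np.sin(y)),-(e[0]*np.sin(y)-e[1]*np.cos(y)),e[2])
E
```

```text
[ 0.62125074 -0.05541962  0.19238276] [3.14149651e+00 2.55444692e-04 3.97784151e-01] move x,y,z tool -0.000713952924129572 -0.0007551541602274694 0.05538275821294711
```

pendant(
  steps=[
    [0,-0.001,0.03,0,0,0,0.07],
    [0,-0.001,0.055,0,0,0,0.07],
    [0,-0.001,0.055,0,0,0,0.07],
    [0,-0.001,0.055,0,0,0,0.02],
    [0,-0.001,0.055,0,0,0,0.02],
    [0,-0.001,0.055,0,0,0,0.02],
    [0,-0.001,0.055,0,0,0,0.02],
    [0,-0.001,0.055,0,0,0,0.02],
    [0,-0.001,0.055,0,0,0,0.02],
    [0,-0.001,0.055,0,0,0,0.02],
  ],
  squeeze=20,
)

```text
time: 3.35
tcp_pos: [0.6214, -0.0526, 0.1371]
tool_rot: [-3.141, -0.0, 0.4]
ft_force: [-0.4, 1.7, 3.8]
grip_width: 0.03
finger_force: 19.9
```

Gripped: width is 30 mm at 20 N. Next, rock towards the motor, which is -y in the tool frame with rotation -x.

Converted, -0.28 rad / 4 = -0.07.

pendant(
  steps=[
    [0,-0.0018,0,-0.0125,0,0,0.02],
    [0,-0.0037,0.0002,-0.025,0,0,0.02],
    [0,-0.0055,0.0004,-0.0375,0,0,0.02],
    [0,-0.0074,0.0007,-0.05,0,0,0.02],
    [0,-0.0092,0.0012,-0.0625,0,0,0.02],
    [0,-0.0102,0.0015,-0.07,0,0,0.02],
    [0,-0.0102,0.0015,-0.07,0,0,0.02],
  ],
)

```text
time: 4.05
tcp_pos: [0.6174, -0.0427, 0.1357]
tool_rot: [2.861, -0.0, 0.402]
ft_force: [-1.6, 1.2, 4.2]
grip_width: 0.03
finger_force: 19.9
```

```bash
python3 -c "
from h import *
s=manip.get_state();print(s['ft_force'],s['ft_torque'],s['finger_force'])"
```

```text
[-1.59895697  1.23528199  4.21767805] [ 0.27434526  0.28582291 -0.07682461] 19.870645282790065
```

Converted, -0.02 rad / 4 = -0.005.

pendant(
  steps=[
    [0,-0.0007,0,-0.005,0,0,0.02],
    [0,-0.0011,0,-0.0075,0,0,0.02],
    [0,-0.0011,0,-0.0075,0,0,0.02],
  ],
)

```text
time: 4.35
tcp_pos: [0.617, -0.0419, 0.1354]
tool_rot: [2.832, -0.001, 0.4]
ft_force: [-4.1, 4.9, 6.7]
grip_width: 0.0299
finger_force: 19.9
```

```bash
python3 -c "
from h import *
s=manip.get_state();print(s['ft_force'],s['ft_torque'],s['finger_force'])"
```

```text
[-4.14971288  4.93305391  6.6688437 ] [ 0.78928869  0.58581646 -0.03932588] 19.919223748147488
```

pendant(
  steps=[
    [0,-0.0007,0,-0.005,0,0,0.02],
    [0,-0.0011,0,-0.0075,0,0,0.02],
    [0,-0.0011,0,-0.0075,0,0,0.02],
  ],
)

```text
time: 4.65
tcp_pos: [0.6167, -0.0411, 0.1352]
tool_rot: [2.802, -0.001, 0.4]
ft_force: [-2.6, 3.9, 6.4]
grip_width: 0.0299
finger_force: 20.2
```

```bash
python3 -c "
from h import *
s=manip.get_state();print(s['ft_force'],s['ft_torque'],s['finger_force'])"
```

```text
[-2.60542275  3.92073466  6.4474493 ] [ 0.92791321  0.62419522 -0.05059617] 20.15557497739792
```

Torque jumped at a tilt of 0.31, which suggests the stop. I'll push a bit more sideways to confirm it.

Converted, -0.02 rad / 4 = -0.005.

pendant(
  steps=[
    [0,-0.0015,0,-0.0025,0,0,0.02],
    [0,-0.003,0,-0.005,0,0,0.02],
    [0,-0.003,0,-0.005,0,0,0.02],
  ],
)

```text
time: 4.95
tcp_pos: [0.6165, -0.0404, 0.1349]
tool_rot: [2.779, -0.001, 0.4]
ft_force: [0.7, -4.7, 5.5]
grip_width: 0.0299
finger_force: 20.3
```

```bash
python3 - <<'E'
from h import *
s=manip.get_state();print(s['ft_force'],s['ft_torque'],s['finger_force'])
p=vision.camera_params("top")
a=vision.read_camera("top")[90:220,240:420]; b=vision.read_camera("scene")[170:300,230:410]
cv2.imwrite("pics/c3.png",cv2.resize(np.hstack([a,b]),None,fx=2.2,fy=2.2,interpolation=cv2.INTER_CUBIC))
E
```

```text
[ 0.72833137 -4.67819078  5.54239075] [-0.10652734  0.2535277  -0.05823219] 20.286093447357416
```

View pics/c3.png

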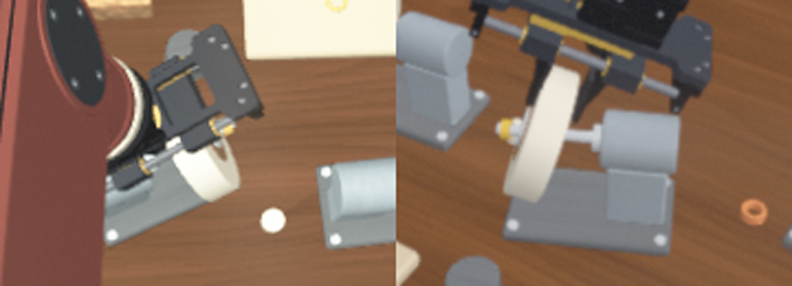

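The wheel leans clearly towards the motor and is still held. The force reversed, so the tool is now pushing on the stop. I'll push a little firmer to be certain.

pendant(
  steps=[
    [0,-0.002,0,0,0,0,0.02],
    [0,-0.004,0,0,0,0,0.02],
    [0,-0.004,0,0,0,0,0.02],
  ],
)

```text
time: 5.35
tcp_pos: [0.6163, -0.0399, 0.1348]
tool_rot: [2.774, -0.002, 0.399]
ft_force: [3.9, -14.5, 4.1]
grip_width: 0.0302
finger_force: 20.1
```

```bash
python3 - <<'E'
from h import *
s=manip.get_state();print(s['ft_force'],s['ft_torque'],s['finger_force'],s['tool_rot'])
E
```

```text
[  3.899935 -14.47208    4.118133] [-1.90539776 -0.40938646  0.00362034] 20.07808718830347 [ 2.77409221e+00 -1.68265027e-03  3.99124895e-01]
```

It moved only 0.5 mm under 15 N, so it is on the stop. Now back through upright and over the other way.

Converted, 0.36 rad / 4 = 0.09.

pendant(
  steps=[
    [0,0.006,0,0,0,0,0.02],
    [0,0.0089,0.0001,0.02,0,0,0.02],
    [0,0.0119,0.0005,0.04,0,0,0.02],
    [0,0.0148,0.0011,0.06,0,0,0.02],
    [0,0.0176,0.0018,0.08,0,0,0.02],
    [0,0.019,0.0024,0.09,0,0,0.02],
    [0,0.019,0.0024,0.09,0,0,0.02],
  ],
)

```text
time: 6.05
tcp_pos: [0.6214, -0.0526, 0.1367]
tool_rot: [-3.137, -0.001, 0.397]
ft_force: [-2.1, 5.0, 5.8]
grip_width: 0.0306
finger_force: 20.0
```

```bash
python3 - <<'E'
from h import *
s=manip.get_state();print(s['ft_force'],s['ft_torque'],s['finger_force'],s['tool_rot'])
E
```

```text
[-2.1162201   5.04904854  5.77012564] [1.15931231 0.38403837 0.04917647] 19.9941691942513 [-3.13661602e+00 -8.57963373e-04  3.97223047e-01]
```

Converted, 0.3 rad / 4 = 0.075.

pendant(
  steps=[
    [0,0.001,0.0001,0.02,0,0,0.02],
    [0,0.004,0.0005,0.04,0,0,0.02],
    [0,0.0068,0.0011,0.06,0,0,0.02],
    [0,0.0089,0.0016,0.075,0,0,0.02],
    [0,0.0089,0.0016,0.075,0,0,0.02],
  ],
)

```text
time: 6.55
tcp_pos: [0.6251, -0.062, 0.135]
tool_rot: [-2.837, -0.001, 0.397]
ft_force: [-1.3, 1.8, 6.3]
grip_width: 0.0299
finger_force: 20.0
```

```bash
python3 - <<'E'
from h import *
s=manip.get_state();print(s['ft_force'],s['ft_torque'],s['finger_force'],s['tool_rot'])
E
```

```text
[-1.3414494   1.81343214  6.27557147] [0.4444947  0.18342128 0.1253111 ] 19.984626389632467 [-2.83739705e+00 -5.72745390e-04  3.97138927e-01]
```

Converted, 0.06 rad / 4 = 0.015.

pendant(
  steps=[
    [0,0.0015,0,0.01,0,0,0.02],
    [0,0.003,0,0.015,0,0,0.02],
    [0,0.005,0,0.015,0,0,0.02],
    [0,0.005,0,0.015,0,0,0.02],
  ],
)

```text
time: 6.95
tcp_pos: [0.6257, -0.063, 0.1344]
tool_rot: [-2.776, 0.0, 0.401]
ft_force: [-5.9, 8.8, 9.6]
grip_width: 0.0299
finger_force: 20.1
```

```bash
python3 -c "
from h import *
s=manip.get_state();print(s['ft_force'],s['ft_torque'],s['finger_force'],s['tool_rot'])"
```

```text
[-5.89296394  8.7677951   9.64588139] [1.38966231 0.82153062 0.06144378] 20.128904934972525 [-2.77567345e+00  3.22228141e-04  4.00950073e-01]
```

pendant(
  steps=[
    [0,0.002,0,0,0,0,0.02],
    [0,0.004,0,0,0,0,0.02],
    [0,0.004,0,0,0,0,0.02],
  ],
)

```text
time: 7.25
tcp_pos: [0.6261, -0.0634, 0.1342]
tool_rot: [-2.77, 0.001, 0.403]
ft_force: [-9.3, 15.7, 15.7]
grip_width: 0.0298
finger_force: 20.0
```

```bash
python3 -c "
from h import *
s=manip.get_state();print(s['ft_force'],s['ft_torque'],s['finger_force'],s['tool_rot'])"
```

```text
[-9.27680106 15.68056267 15.71217064] [3.12218306 1.8530059  0.10525264] 19.97289089486003 [-2.77004974e+00  8.37245540e-04  4.03001522e-01]
```

Firmly on the other stop (18 N, only 0.5 mm of motion), symmetric with the first. Now back upright.

Converted, -0.36 rad / 4 = -0.09.

pendant(
  steps=[
    [0,-0.009,0,0,0,0,0.02],
    [0,-0.0119,0.0001,-0.02,0,0,0.02],
    [0,-0.0149,0.0005,-0.04,0,0,0.02],
    [0,-0.0178,0.0011,-0.06,0,0,0.02],
    [0,-0.0206,0.0018,-0.08,0,0,0.02],
    [0,-0.022,0.0024,-0.09,0,0,0.02],
    [0,-0.022,0.0024,-0.09,0,0,0.02],
    [0,-0.022,0.0024,-0.09,0,0,0.02],
  ],
)

```text
time: 8.05
tcp_pos: [0.6199, -0.0504, 0.1367]
tool_rot: [3.139, 0.0, 0.4]
ft_force: [2.6, -3.9, -4.8]
grip_width: 0.03
finger_force: 19.9
```

```bash
python3 - <<'E'
from h import *
s=manip.get_state();print(s['ft_force'],s['ft_torque'],s['finger_force'],s['tool_rot'])
y=.398;e=np.array([.6212,-.0520])-s["tcp_pos"][:2];print("dy to mid",e@[np.sin(y),-np.cos(y)])
a=vision.read_camera("top")[90:220,240:420]; b=vision.read_camera("scene")[170:300,230:410]
cv2.imwrite("pics/c4.png",cv2.resize(np.hstack([a,b]),None,fx=2.2,fy=2.2,interpolation=cv2.INTER_CUBIC))
E
```

```text
[ 2.57409336 -3.86706538 -4.83663146] [-0.8143404  -0.70981632  0.02824935] 19.89144092425704 [3.13856937e+00 9.32534263e-05 4.00085679e-01]
dy to mid 0.0020382726528070205
```

View pics/c4.png

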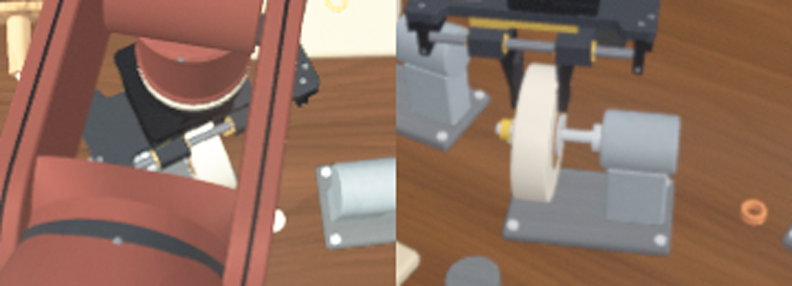

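The wheel is held nearly upright, about 2 mm towards the motor from the midpoint between the stops. I'll trim that.

pendant(
  steps=[
    [0,0.003,0,0,0,0,0.02],
    [0,0.003,0,0,0,0,0.02],
    [0,0.003,0,0,0,0,0.02],
  ],
)

```text
time: 8.45
tcp_pos: [0.6203, -0.0515, 0.137]
tool_rot: [-3.14, 0.001, 0.4]
ft_force: [0.1, 2.1, -3.4]
grip_width: 0.0302
finger_force: 19.9
```

```bash
python3 - <<'E'
from h import *
s=manip.get_state();print(s['ft_force'],s['ft_torque'],s['finger_force'],s['tool_rot'])
y=.398;e=np.array([.6212,-.0520])-s["tcp_pos"][:2];print("dy to mid",e@[np.sin(y),-np.cos(y)])
E
```

```text
[ 0.11542027  2.08409777 -3.44892923] [ 0.32946473 -0.04682435  0.09554787] 19.902242235839367 [-3.14014171e+00  9.80828679e-04  3.99599930e-01]
dy to mid 0.0008288194905934724
```

pendant(
  steps=[
    [0,0,0,0,0,0,0.07],
    [0,0,0,0,0,0,0.07],
    [0,0,0,0,0,0,0.07],
    [0,0,0,0,0,0,0.07],
    [0,0,-0.03,0,0,0,0.07],
    [0,0,-0.07,0,0,0,0.07],
    [0,0,-0.11,0,0,0,0.07],
    [-0.01,0,-0.16,0,0,0,0.07],
    [-0.01,0,-0.16,0,0,0,0.07],
    [-0.01,0,-0.16,0,0,0,0.07],
  ],
)

```text
time: 9.45
tcp_pos: [0.6125, -0.0561, 0.3002]
tool_rot: [3.139, -0.004, 0.4]
ft_force: [-0.2, 0.5, -1.0]
grip_width: 0.07
finger_force: 0.0
```

```bash
python3 - <<'E'
from h import *
p=vision.camera_params("wrist"); im=vision.read_camera("wrist"); cv2.imwrite("pics/w2.png",im)
h=cv2.cvtColor(im,cv2.COLOR_BGR2HSV)
m=((h[...,1]<60)&(h[...,2]>190)).astype(np.uint8)
for y in range(90,220,10):
    x=np.flatnonzero(m[y,260:350])+260; print(y,x.min() if len(x) else 0,x.max() if len(x) else 0,end=' | ')
T=np.array(p["T"]);K=np.array(p["intrinsics"]);hub=np.array([.6203,-.055,.1]);d=np.array([-.3900,.9208,0])
def proj(P):
    c=T[:3,:3].T@(P-T[:3,3]); x=c[:2]/c[2]; x*=1+p["k1"]*(x@x); return (K[:2,:2]@x+K[:2,2]).round(1)
print("\ntip",proj(hub-.039*d),"rim",proj(hub+[0,0,.06]+d*.015),proj(hub+[0,0,.06]-d*.015))
E
```

```text
90 0 0 | 100 0 0 | 110 302 331 | 120 301 332 | 130 300 337 | 140 300 333 | 150 300 333 | 160 264 334 | 170 264 342 | 180 300 337 | 190 300 332 | 200 301 332 | 210 301 332 | 
tip [356.4 166.6] rim [302.7 178.2] [336.6 178.1]
```

View pics/w2.png

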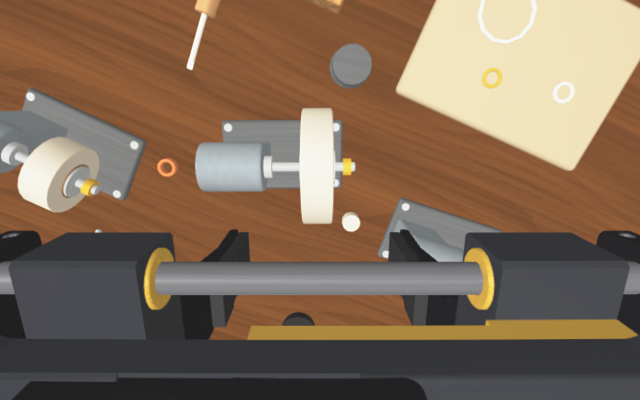

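The wheel is free and upright. The rim's midline at the top (col 316.7) matches that at its ends (316.5), and neither face shows, so the remaining lean is within about 0.02 rad. The gripper is well clear, so I'm handing in.

```bash
python3 -c "
from cell import manip, vision
print(manip.finish_job())"
```

```text
the job is handed in; nothing more can be done
None
```

I rocked the large thick wheel firmly to its stop towards the motor, then to its stop away from it, and let go with it upright to within about 0.03 rad; I did not touch the other two wheels, and I handed the job in after about 9.5 s.

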